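# Empty the spool tray and turn it over under the low shelf

### The arm

A 7-joint arm with a two-finger parallel gripper is mounted at the origin on a cart in front of the work surface, level with it; the furniture and walls round the work are solid. World frame = base frame: x ahead of the robot, y to its left, z up, the work surface at z = 0. Lengths are in m, angles in rad, forces in N, time in s.
With the tool pointing down it reaches from about 0.4 to 0.9 m from the base axis. Payload 5.6 kg.
Tool frame: the origin (TCP) lies midway between the tips of the shut fingers; the grasp point (between the pads) lies 19 mm behind it; z points along the fingers, y is the line along which they close (so a half turn about z gives the same grasp; the last joint's range is limited). The gripper opens to 92 mm and grips with 3 to 60 N. Pads are 20 mm wide; open, the fingers measure 128 mm over their backs; the gripper's body (75 mm by 189 mm) begins 69 mm behind the grasp point.
Start: joints at [-1.23, 0.468, -0.012, 1.603, 0.006, 1.071, -0.056], TCP at [0.243, 0.603, 0.215] pointing down, gripper open.
Joint ranges: [-2.53, 2.53], [-0.31, 2.02], [-1.57, 1.55], [0.28, 2.44], [-1.29, 4.43], [0.15, 1.84], [-2.92, 2.92]. Speed limits (rad/s): [2.57, 2.57, 3.14, 3.14, 3.14, 3.14, 3.14].

### API

Orientations are given as a 3x3 rotation matrix whose columns are the frame's x, y, z axes.
In Python, from station import env, effector, solver, viewer, workorder, search_frame, tip_of gives the robot as it stands. Calls block until the motion is done:
- env.reach(position, orientation): joint-space move of the TCP to a pose.
- env.movel(position, frame=None, rate=0.15): straight line of the TCP; frame=None keeps the orientation; rate is the mean speed in m/s.
- env.goto_joints(angles): joint-space move.
- effector.release() and effector.grasp(squeeze=None): open the fingers fully, or close them until they stop; squeeze is the grip in N (None keeps the last).
- env.pause(seconds).
- solver.inverse_kinematics(position, orientation): joint angles nearest the present ones, or None.
- env.sense(): the state.
- viewer.read_camera(name): name is "scene" or "top"; returns (picture, depth): 400x640x3 uint8, red, green, blue; 400x640 float32, m along the optical axis (not along the pixel's ray), 0 where there is no reading.
- viewer.camera_info(name): a dict with "intrinsics" (3x3 intrinsics, pixels), "eye" and "rotation" of the camera in the world. Camera axes: x right, y up, looking along -z (the intrinsics and any distortion apply to the point x, -y, -z); pixel columns grow to the right and rows downward; lengths in m; the calibration is good to about 2 mm. A picture is of the moment at which its call begins. camera_info takes no time and is no camera call.
A pose or a line that the arm cannot do raises env.PlanningError and nothing moves.
- workorder.finish_job(): hands the job in; it is judged then, once.
Trained networks look in the newest picture that a camera, given by its name, has taken for a name from the list of things; names that differ only in an ending like _2 or _b are one class to them, and where a whole thing is asked for, a point or a joint stands for the part that bears it (a point fixed in the world has none). Each returns a list of dicts, best first, with "score" (0 to 1); they miss things now and then, are a little off and sometimes report something else, mostly with a low value. They report only what shows in the picture. A call takes as long as a camera call. They do not tell look-alikes from the thing itself.
- search_frame(camera, name): "at" ([x, y, z] in m, in world coordinates, good to about 4 mm: the middle of the surface that is visible of it).
- tip_of(camera, name): "at" ([x, y, z] in m, in world coordinates, good to about 4 mm: a listed point, or the origin of a listed thing).
The state is a dict: "t": time; "joint_positions": joint angles; "joint_velocities": joint speeds; "tau": joint torques, N m; "ee_pos": TCP position; "tcp_rot": TCP orientation; "wrist_force": force on the tool from outside, world axes, zero at the start; "moment": the same for the moment, N m; "gripper_width": finger opening in m; "grasp_force": force on a finger pad.
Only numpy, scipy, OpenCV 4.12 (cv2) and the standard library are available. Lean on these libraries where they do the work, as an engineer would, in place of code of your own. Each camera call takes 0.05 s, during which the arm holds its last target. There are 200 camera calls.

### The job

Lift the yellow tape reel up off the spindle in the blue tray and stand it upright in the middle of the round cork pad. Then turn the empty tray upside down into the space beneath the low shelf, so that it rests flat on its rim on the worktop with its whole body under the board. Do not pull the tray out into the open to turn it, and do not push or knock over the bottles, the flask or the beaker.

Things in the scene. Friction and masses are not known exactly. Their poses are not given: they have to be found in the camera images.
- low_shelf: Fixed low shelf, askew: whitish clear board 220 mm deep (its x), 400 mm wide (its y), underside 300, top 310 mm above the worktop; an aluminium strip puts its front face at x = -116 mm. Origin on the worktop under the board's centre; x to its back, y to its left, z up. Its open front looks to the robot and its right. Two 8 mm end panels at y = +-194 mm, x = 5 to 105 mm (feet -5 to 115). Small things are fixed on top.
- tray: Loose blue open tray, about 0.22 kg, 80 (its x) by 84 (its y) by 44 mm high, walls and floor 4 mm. Origin at the centre of its underside, z to its open side. A 12 mm steel spindle in its middle rises 38 mm above the underside, lower than the rim. A ball grip stands out from the -x wall. At the start it stands upright by the shelf's front edge, nearly half under the board, grip outwards.
- tray_center (a point): Middle of the tray's body (22 mm above its underside, half way between underside and rim). Axes as the tray's. Stood on end on its +x wall (ball grip up), the empty tray stays standing; tipped some 35 degrees further it falls onto its rim.
- tray_knob (a point): Centre of the tray's black ball grip, 22 mm in diameter, on an 8 mm round stem: 64 mm from the tray's middle along its -x, 24 mm out from the wall, half way up the tray's height. Held lightly between two fingers, the ball can turn in the grip. Axes as the tray's.
- reel: Loose yellow wound reel of tape, a rigid tube 48 mm in outer diameter, 72 mm high, bore 18 mm, about 0.07 kg. Origin at the centre of its lower end, z along its axis. At the start it stands over the spindle on the tray's floor (lower end 4 mm above the worktop, top 76 mm, so 32 mm stick out above the rim).
- pad: Fixed round cork pad, 90 mm in diameter, 6 mm thick, on the open worktop. Origin at the centre of its underside.
- dark_bottle: Small black-capped black reagent bottle, 36 mm in diameter, 66 mm high, loose, under the shelf near its left end. Origin at the centre of its underside.
- amber_bottle: Small black-capped brown reagent bottle, 36 mm in diameter, 66 mm high, loose, under the shelf near its right end. Origin at the centre of its underside.
- flask: Clear conical flask, 64 mm in diameter at the foot, 104 mm high, loose, on the open worktop. Origin at the centre of its underside.
- beaker: Clear beaker with a spout, 77 mm in diameter, 88 mm high, loose, on the left of the worktop. Origin at the centre of its underside.
Mind the look-alikes: they are no part of the job. Several things have the shape of the pad; the one meant has the colours described above.

How it is judged:
By the outcome, as a careful person would: the job done as asked, in the order asked, and still so for the second after the job is handed in, with the robot touching nothing.
It also fails if it takes over 61 s, if anything falls off the work surface, if the arm or the gripper's body presses on something with over 40 N, if the wrist force passes 120 N, or if a joint passes its speed limit or range.

## Working session

There is one attempt and no reset: what is moved stays moved. The work goes in short steps, each a Python script; the robot and the scene stay as the last script left them, time stands still between calls to the robot, and variables do not carry over. Pictures are saved under pics/ and viewed, at most 10 in all, crops included, and the job is handed in when it is done.

```bash
ls; mkdir -p pics; python3 - <<'E'
from station import env, effector, solver, viewer, workorder, search_frame, tip_of
import cv2, numpy as np
ims=[]
for c in ["scene","top"]:
    p,d=viewer.read_camera(c); cv2.imwrite(f"pics/{c}0.png",p[:,:,::-1]); np.save(f"pics/{c}0d.npy",d)
    i=viewer.camera_info(c); print(c,i["eye"],np.round(i["rotation"],3).tolist(),np.round(i["intrinsics"],1).tolist(),[k for k in i])
    for n in ["low_shelf","tray","tray_center","tray_knob","reel","pad","dark_bottle","amber_bottle","flask","beaker"]:
        r=tip_of(c,n); print(n,[(np.round(q["at"],3).tolist(),round(q["score"],2)) for q in r[:3]])
print(env.sense()["t"])
E
```

```text
pics
scene [ 0.23301163 -0.90802916  0.83201945] [[0.932, 0.229, -0.281], [-0.362, 0.567, -0.74], [-0.01, 0.791, 0.612]] [[459.1, 0.0, 310.5], [0.0, 459.1, 203.0], [0.0, 0.0, 1.0]] ['intrinsics', 'eye', 'rotation']
low_shelf []
tray [([0.478, -0.077, -0.002], 0.81)]
tray_center []
tray_knob [([0.419, -0.112, 0.026], 0.6)]
reel []
pad [([0.469, -0.235, 0.002], 0.95), ([0.453, -0.362, -0.003], 0.75), ([0.684, -0.283, -0.002], 0.56)]
dark_bottle [([0.541, 0.142, -0.0], 0.69)]
amber_bottle [([0.632, -0.16, -0.002], 0.88)]
flask [([0.567, -0.362, -0.002], 0.93)]
beaker [([0.431, 0.367, 0.001], 0.72)]
top [-0.07404681 -0.0854108   1.36602202] [[0.157, 0.89, -0.429], [-0.988, 0.139, -0.072], [-0.004, 0.435, 0.9]] [[446.7, 0.0, 318.9], [0.0, 446.7, 200.5], [0.0, 0.0, 1.0]] ['intrinsics', 'eye', 'rotation']
low_shelf []
tray [([0.478, -0.078, 0.002], 0.74), ([0.627, -0.154, 0.001], 0.46)]
tray_center [([0.481, -0.078, 0.022], 0.66)]
tray_knob [([0.425, -0.11, 0.024], 0.79)]
reel [([0.479, -0.083, 0.003], 0.67)]
pad [([0.681, -0.283, 0.004], 0.78), ([0.451, -0.361, -0.002], 0.64), ([0.473, -0.231, 0.002], 0.61)]
dark_bottle []
amber_bottle [([0.625, -0.158, 0.001], 0.48)]
flask [([0.569, -0.366, 0.001], 0.71)]
beaker []
1.1
```

View pics/scene0.png

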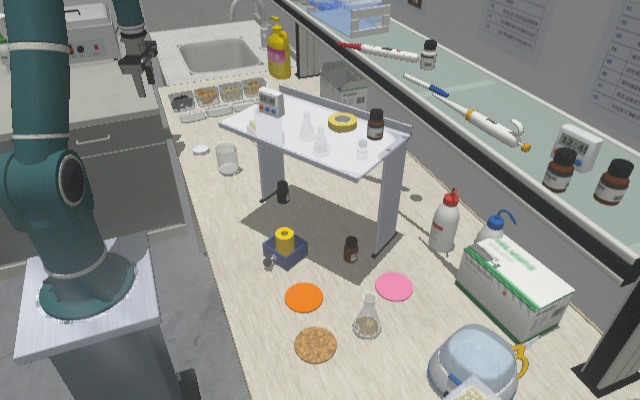

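View pics/top0.png

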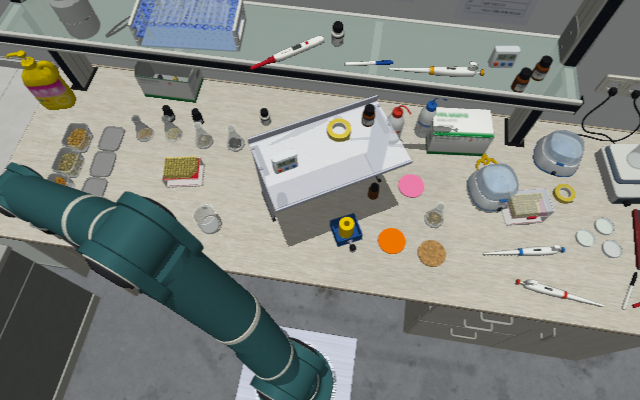

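The scene picture shows these pad look-alikes: orange (304,297), pink (394,287) and cork (315,345). I choose the cork, at about (0.452, -0.362). For the reel there is one in the tray at (285,240), and a yellow ring on the shelf top at (342,121) which is not it. Next I measure the tray and shelf poses and check a crop.

```bash
cat > h.py <<'E'
from station import env, effector, solver, viewer, workorder, search_frame, tip_of
import cv2, numpy as np
def cloud(c,p=None,d=None):
    if p is None: p,d=viewer.read_camera(c)
    i=viewer.camera_info(c);K=np.array(i["intrinsics"])
    v,u=np.mgrid[:400,:640]
    P=np.stack([(u-K[0,2])/K[0,0]*d,-(v-K[1,2])/K[1,1]*d,-d],-1)@np.array(i["rotation"]).T+np.array(i["eye"])
    P[d==0]=np.nan
    return p,P
def T(az,down,roll=0):
    """tool z pointing azimuth az, 'down' rad below horizontal; y horizontal"""
    z=np.array([np.cos(az)*np.cos(down),np.sin(az)*np.cos(down),-np.sin(down)])
    y=np.array([-np.sin(az),np.cos(az),0])
    if roll: y=-y
    return np.column_stack([np.cross(y,z),y,z])
E
python3 - <<'E'
from h import *
for c in ["scene","top"]:
    p=cv2.imread(f"pics/{c}0.png")[:,:,::-1]; d=np.load(f"pics/{c}0d.npy"); p,P=cloud(c,p,d)
    x,y,z=P[...,0],P[...,1],P[...,2]
    reg=(x>.2)&(x<1)&(y>-.5)&(y<.5)
    m=(reg&(z>.300)&(z<.320)).astype(np.uint8)
    n,l,s,ce=cv2.connectedComponentsWithStats(m); k=1+np.argmax(s[1:,4]); Q=P[l==k][:,:2].astype(np.float32)
    print(c,"shelf",len(Q),np.median(P[l==k][:,2]),np.round(cv2.boxPoints(cv2.minAreaRect(Q)),3).tolist())
    hsv=cv2.cvtColor(p.copy(),cv2.COLOR_RGB2HSV)
    near=(abs(x-.479)<.1)&(abs(y+.08)<.1)
    b=near&(hsv[...,0]>100)&(hsv[...,0]<130)&(hsv[...,1]>110)
    Q=P[b&(z>.038)&(z<.05)][:,:2].astype(np.float32); r=cv2.minAreaRect(Q); print("tray",len(Q),r)
    yl=near&(hsv[...,0]>20)&(hsv[...,0]<35)&(hsv[...,1]>120)
    Q=P[yl&(z>.07)&(z<.082)][:,:2].astype(np.float32); print("reeltop",len(Q),cv2.minEnclosingCircle(Q), np.nanmedian(P[yl&(z>.07)][:,2]))
    ck=(abs(x-.452)<.1)&(abs(y+.362)<.06)&(hsv[...,0]<25)&(hsv[...,1]>70)&(z>.003)&(z<.012)
    Q=P[ck][:,:2].astype(np.float32); print("cork",len(Q),cv2.minEnclosingCircle(Q),np.median(Q,0))
    kn=(abs(x-.422)<.03)&(abs(y+.112)<.03)&(hsv[...,2]<70)&(z>.012)
    print("knob",np.mean(P[kn],0),P[kn][:,2].max())
p=cv2.imread("pics/scene0.png")[170:400,190:440]; cv2.imwrite("pics/crop.png",cv2.resize(p,None,fx=2.4,fy=2.4,interpolation=cv2.INTER_CUBIC))
E
```

```text
scene shelf 8101 0.308613896759659 [[0.37700000405311584, 0.10300000011920929], [0.5849999785423279, -0.2409999966621399], [0.7870000004768372, -0.11800000071525574], [0.578000009059906, 0.22499999403953552]]
tray 10 ((0.48313286900520325, -0.07849295437335968), (0.03858707472681999, 0.0826006829738617), 28.637205123901367)
reeltop 187 ((0.476809024810791, -0.08271259814500809), 0.02511758916079998) 0.07411963365315244
cork 1077 ((0.44629576802253723, -0.3645218014717102), 0.04593497887253761) [ 0.4450521  -0.36666784]
  return _methods._mean(a, axis=axis, dtype=dtype,
  ret = um.true_divide(
Traceback (most recent call last):
ValueError: zero-size array to reduction operation maximum which has no identity
```

```bash
python3 - <<'E'
from h import *
c="top"
p=cv2.imread(f"pics/{c}0.png")[:,:,::-1]; d=np.load(f"pics/{c}0d.npy"); p,P=cloud(c,p,d)
x,y,z=P[...,0],P[...,1],P[...,2]
reg=(x>.2)&(x<1)&(y>-.5)&(y<.5)
m=(reg&(z>.300)&(z<.320)).astype(np.uint8)
n,l,s,ce=cv2.connectedComponentsWithStats(m); k=1+np.argmax(s[1:,4]); Q=P[l==k][:,:2].astype(np.float32)
print(c,"shelf",len(Q),np.round(cv2.boxPoints(cv2.minAreaRect(Q)),3).tolist())
hsv=cv2.cvtColor(p.copy(),cv2.COLOR_RGB2HSV)
near=(abs(x-.479)<.1)&(abs(y+.08)<.1)
b=near&(hsv[...,0]>100)&(hsv[...,0]<130)&(hsv[...,1]>110)
Q=P[b&(z>.036)&(z<.052)][:,:2].astype(np.float32); print("tray",len(Q),cv2.minAreaRect(Q))
yl=near&(hsv[...,0]>20)&(hsv[...,0]<35)&(hsv[...,1]>120)
Q=P[yl&(z>.06)&(z<.09)][:,:2].astype(np.float32); print("reeltop",len(Q),cv2.minEnclosingCircle(Q))
ck=(abs(x-.452)<.1)&(abs(y+.362)<.06)&(hsv[...,0]<25)&(hsv[...,1]>70)&(z>-.005)&(z<.015)
Q=P[ck][:,:2].astype(np.float32); print("cork",len(Q),cv2.minAreaRect(Q) )
p=cv2.imread("pics/scene0.png")[170:400,190:440]; cv2.imwrite("pics/crop.png",cv2.resize(p,None,fx=2.4,fy=2.4,interpolation=cv2.INTER_CUBIC))
# IK feasibility
S=np.deg2rad
for name,pos in dict(reel=[.479,-.081,.06],reelup=[.479,-.081,.115],cork=[.449,-.364,.062],knob=[.424,-.111,.024],top=[.533,-.048,.11],tip=[.587,-.015,.1]).items():
    for az in (0,15,30,45):
        out=[]
        for dn in (10,20,30,40,50,60,75,90):
          for r in (0,1):
            R=T(S(az),S(dn),r); q=solver.inverse_kinematics(np.array(pos)+.019*R[:,2],R)
            out.append('%d%s'%(dn,'ab'[r]) if q is not None else '-')
        print(name,az,*out)
print(env.sense()["t"])
E
```

```text
top shelf 9408 [[0.3799999952316284, 0.10599999874830246], [0.5870000123977661, -0.2370000034570694], [0.7860000133514404, -0.11699999868869781], [0.5789999961853027, 0.22699999809265137]]
tray 115 ((0.47661900520324707, -0.07871800661087036), (0.07954926043748856, 0.08462660759687424), 26.45939826965332)
reeltop 171 ((0.4773315489292145, -0.07878651469945908), 0.025676503777503967)
cork 580 ((0.44679972529411316, -0.3621574938297272), (0.08959934115409851, 0.08807399123907089), 7.783551216125488)
reel 0 - - - - - - - - - - - - 75a 75b 90a 90b
reel 15 - - - - - - - - - - 60a 60b 75a 75b 90a 90b
reel 30 10a 10b 20a 20b - - - - 50a 50b 60a 60b 75a 75b 90a 90b
reel 45 10a 10b 20a 20b 30a 30b 40a 40b 50a 50b 60a 60b 75a 75b 90a 90b
reelup 0 - - - - - - - - - - - - 75a 75b 90a 90b
reelup 15 - - - - - - - - - - 60a 60b 75a 75b 90a 90b
reelup 30 - - - - - - - - 50a 50b 60a 60b 75a 75b 90a 90b
reelup 45 10a 10b 20a 20b 30a 30b 40a 40b 50a 50b 60a 60b 75a 75b 90a 90b
cork 0 10a 10b 20a 20b 30a 30b 40a 40b 50a 50b 60a 60b 75a 75b 90a 90b
cork 15 10a 10b 20a 20b 30a 30b 40a 40b 50a 50b 60a 60b 
[... 200 characters left out ...]
0a 90b
knob 15 - - - - - - - - - - - - 75a 75b 90a 90b
knob 30 10a 10b 20a 20b - - - - - - 60a 60b 75a 75b 90a 90b
knob 45 10a 10b 20a 20b 30a 30b 40a 40b 50a 50b 60a 60b 75a 75b 90a 90b
top 0 - - - - - - - - - - 60a 60b 75a 75b 90a 90b
top 15 - - - - - - - - 50a 50b 60a 60b 75a 75b 90a 90b
top 30 10a 10b 20a 20b 30a 30b 40a 40b 50a 50b 60a 60b 75a 75b 90a 90b
top 45 10a 10b 20a 20b 30a 30b 40a 40b 50a 50b 60a 60b 75a 75b 90a 90b
tip 0 - - - - - - 40a 40b 50a 50b 60a 60b 75a 75b 90a 90b
tip 15 10a - 20a - - - 40a 40b 50a 50b 60a 60b 75a 75b 90a 90b
tip 30 10a 10b 20a 20b 30a 30b 40a 40b 50a 50b 60a 60b 75a 75b 90a 90b
tip 45 10a 10b 20a 20b 30a 30b 40a 40b 50a 50b 60a 60b 75a 75b 90a 90b
1.1
```

View pics/crop.png

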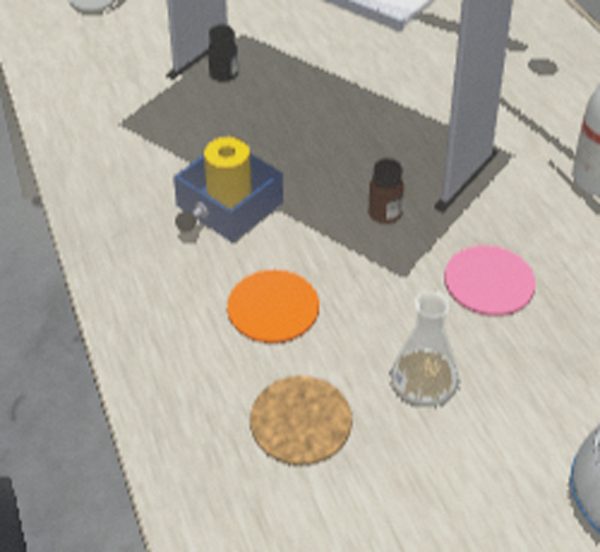

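The crop shows the cork pad at crop (300,420), the yellow reel in the blue tray at (228,170), and the knob at (187,222) facing the robot. I'll grasp the reel with a tilted tool.

```bash
python3 - <<'E'
from h import *
S=np.deg2rad
def st(l): s=env.sense(); print(l,round(s["t"],2),np.round(s["ee_pos"],3),round(s["gripper_width"],3),round(s["grasp_force"],1),np.round(s["wrist_force"],1))
s=env.sense(); R0=s["tcp_rot"]; q0=np.array(s["joint_positions"])
g=np.array([.4775,-.080,.066])
Rs=[T(S(45),S(50),r) for r in (0,1)]
qs=[np.array(solver.inverse_kinematics(g,R)) for R in Rs]; print(np.round(qs,2))
R=Rs[int(np.argmin([abs(q[6]) for q in qs]))]
env.reach([.35,.35,.6],R0); st("a")
env.reach([.36,-.2,.45],R); st("b")
tcp=g+.015*R[:,2]
env.reach(tcp-.12*R[:,2],R); st("c")
env.movel(tcp,rate=.12); st("d")
effector.grasp(20); st("grasp")
env.movel(tcp+[0,0,.06],rate=.12); st("lift")
p,d=viewer.read_camera("scene"); cv2.imwrite("pics/lift.png",cv2.resize(p[150:400,150:470,::-1],None,fx=2.2,fy=2.2))
E
```

```text
[[ 0.91  0.54 -0.44  2.3  -1.24  0.48 -2.22]
 [ 0.91  0.54 -0.44  2.3  -1.24  0.48  0.92]]
a 2.83 [0.35  0.351 0.599] 0.092 0.0 [0.6 0.8 0.3]
b 4.91 [ 0.361 -0.199  0.45 ] 0.092 0.0 [0.7 0.1 0.6]
c 6.12 [ 0.431 -0.128  0.147] 0.091 0.0 [-0.6  0.5 -0.7]
d 7.79 [ 0.484 -0.073  0.055] 0.092 0.0 [0.2 0.  0.9]
grasp 8.53 [ 0.484 -0.073  0.055] 0.048 20.0 [ 0.  -0.9 -0.4]
lift 9.18 [ 0.484 -0.073  0.114] 0.047 20.0 [-0.2  0.1 -0.1]
```

View pics/lift.png

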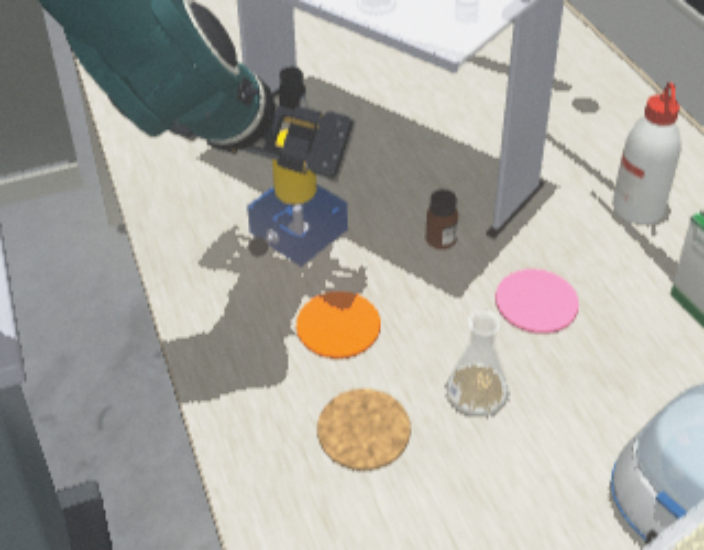

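The reel at (295,180) is held upright and clear of the spindle at (297,215), and the tray stayed put. Next is placing it on the cork.

```bash
python3 - <<'E'
from h import *
def st(l): s=env.sense(); print(l,round(s["t"],2),np.round(s["ee_pos"],3),round(s["gripper_width"],3),round(s["grasp_force"],1),np.round(s["wrist_force"],1))
s=env.sense(); R=np.array(s["tcp_rot"]); p0=np.array(s["ee_pos"])
d=np.array([.448-.4775,-.363+.080,0])
env.movel(p0+d*.3+[0,0,.02],rate=.2); env.movel(p0+d,rate=.25); st("over")
t=p0+d; t[2]=.0585
env.movel(t+[0,0,.008],rate=.1); env.movel(t,rate=.03); st("down")
for k in range(3):
    if env.sense()["wrist_force"][2]>3: break
    t[2]-=.001; env.movel(t,rate=.02); st("feel")
effector.release(); st("rel")
env.movel(t-.13*R[:,2],rate=.2); st("back")
p,dd=viewer.read_camera("scene"); cv2.imwrite("pics/place.png",cv2.resize(p[170:400,190:470,::-1],None,fx=2.4,fy=2.4))
for n in ["reel","tray","tray_center","tray_knob"]:
    print(n,[(np.round(q["at"],3).tolist(),round(q["score"],2)) for q in tip_of("scene",n)[:2]])
p,P=cloud("scene",p,dd); hsv=cv2.cvtColor(p,cv2.COLOR_RGB2HSV); x,y,z=np.moveaxis(P,-1,0)
m=(abs(x-.448)<.06)&(abs(y+.363)<.06)&(z>.068)&(hsv[...,1]>120)
print("reel",cv2.minEnclosingCircle(P[m][:,:2].astype(np.float32)),np.median(z[m]),m.sum())
m=(abs(x-.478)<.08)&(abs(y+.079)<.08)&(z>.036)&(z<.05)
print("tray",cv2.minAreaRect(P[m][:,:2].astype(np.float32)),m.sum())
p,dd=viewer.read_camera("top"); p,P=cloud("top",p,dd);x,y,z=np.moveaxis(P,-1,0)
for n in ["reel","tray","tray_center","tray_knob"]:
    print(n,[(np.round(q["at"],3).tolist(),round(q["score"],2)) for q in tip_of("top",n)[:2]])
m=(abs(x-.478)<.08)&(abs(y+.079)<.08)&(z>.036)&(z<.05)
print("tray",cv2.minAreaRect(P[m][:,:2].astype(np.float32)),m.sum())
# IK options for knob arc
for az in (24,28,32,36):
  for dn in (15,20,25,30,35,40):
    Rr=T(np.deg2rad(az),np.deg2rad(dn),1); o=[]
    for f in np.linspace(0,1,8):
        a=np.deg2rad(125*f); 
        if a<np.pi/2: u,w=.04+.106*np.cos(np.pi-np.arctan2(.022,.104)-a), .106*np.sin(np.pi-np.arctan2(.022,.104)-a)
        else:
            b=a-np.pi/2; u,w=.084-.022*np.cos(b)+.104*np.sin(b), .104*np.cos(b)+.022*np.sin(b)
        pt=np.array([.478+u*np.cos(.49),-.079+u*np.sin(.49),w])
        q=solver.inverse_kinematics(pt+.015*Rr[:,2],Rr); o.append('-' if q is None else '%.1f'%q[6])
    print(az,dn,*o)
E
```

```text
over 10.77 [ 0.455 -0.354  0.114] 0.047 20.0 [-0.1  1.3 -0.3]
down 11.81 [ 0.454 -0.356  0.058] 0.047 20.0 [ 0.1 -0.4 -0.1]
feel 12.06 [ 0.454 -0.356  0.058] 0.048 20.0 [ 0.7  0.  -1.1]
feel 12.31 [ 0.454 -0.356  0.057] 0.047 20.0 [-0.8  0.3  0.6]
feel 12.56 [ 0.455 -0.356  0.056] 0.047 20.0 [-2.9 -0.1  5.9]
rel 13.34 [ 0.454 -0.356  0.055] 0.092 0.0 [ 0.6  0.8 -0.5]
back 14.14 [ 0.396 -0.414  0.154] 0.092 0.0 [-0.1  0.5  0.1]
reel [([0.446, -0.362, 0.0], 0.51)]
tray [([0.477, -0.075, -0.001], 0.82), ([0.432, 0.368, -0.0], 0.55)]
tray_center [([0.42, -0.109, 0.027], 0.23)]
tray_knob [([0.418, -0.108, 0.029], 0.72)]
reel ((0.4448445439338684, -0.36285507678985596), 0.024000659584999084) 0.07637937384304094 75
tray ((0.4754847288131714, -0.08218570798635483), (0.08227730542421341, 0.08767841756343842), 26.943893432617188) 285
reel [([0.449, -0.364, 0.002], 0.54)]
tray [([0.475, -0.078, 0.001], 0.62)]
tray_center [([0.483, -0.078, 0.019], 0.61)]
tray_knob [([0.422, -0.113, 0.025], 0.62)]
tray ((0.47679567337036133, -0.07840598374605179), (0.0822671502828598, 0.08501845598220825), 26.931699752807617) 162
24 15 - - - - - - - -2.5
24 20 - - - - - - - -2.7
24 25 - - - - - - - -2.8
24 30 - - - - - - -2.8 -2.8
24 35 - - - - - - -2.8 -2.8
24 40 - - - - - - -2.8 2.9
28 15 1.9 - - - - -2.1 -2.3 -2.4
28 20 - - - - - - -2.5 -2.6
28 25 - - - - - - -2.6 -2.7
28 30 - - - - - - -2.7 -2.7
28 35 - - - - - -2.6 -2.7 -2.7
28 40 - - - - - -2.6 -2.6 -2.6
32 15 1.6 -0.7 -1.0 -1.3 -1.6 -1.9 -2.2 -2.3
32 20 -0.9 -1.0 - - -1.9 -2.1 -2.4 -2.4
32 25 -1.1 - - - -2.1 -2.3 -2.5 -2.5
32 30 - - - - -2.2 -2.4 -2.5 -2.5
32 35 - - - - -2.3 -2.4 -2.5 -2.5
32 40 - - - - -2.2 -2.3 -2.4 -2.4
36 15 1.5 1.5 1.5 -1.0 -1.2 -1.5 -1.9 -2.1
36 20 1.5 1.5 -1.0 -1.2 -1.5 -1.8 -2.1 -2.2
36 25 1.6 -1.1 -1.2 -1.4 -1.7 -2.0 -2.2 -2.3
36 30 -1.1 -1.2 -1.3 -1.5 -1.8 -2.1 -2.2 -2.3
36 35 -1.3 -1.3 -1.4 -1.6 -1.9 -2.1 -2.2 -2.2
36 40 -1.4 - -1.5 -1.6 -1.8 -2.0 -2.1 -2.2
```

View pics/place.png

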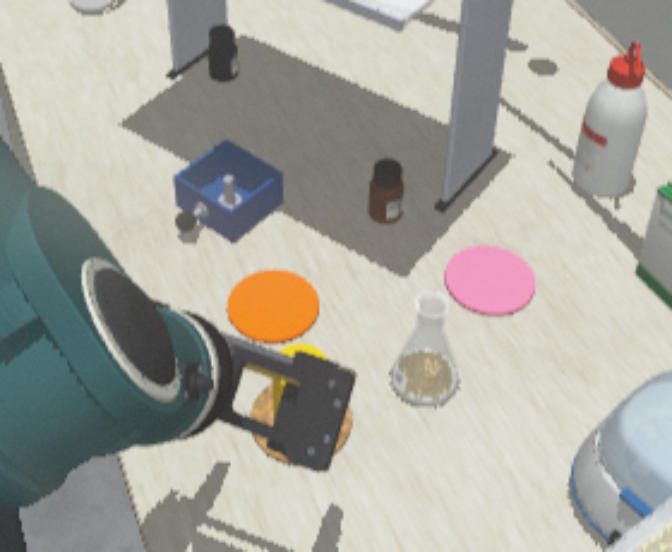

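The reel stands on the cork at about (0.446, -0.363) and the tray is undisturbed. Next I check joint continuity for the knob arc before moving.

```bash
cat >> h.py <<'E'
B0=np.array([.4207,-.110,.022]); YAW=np.deg2rad(28); U=np.array([np.cos(YAW),np.sin(YAW),0])
def ball(deg):
    a=np.deg2rad(deg)
    if deg<90:
        t=np.pi-np.arctan2(.022,.104)-a; r=np.hypot(.022,.104); u,w=.104+r*np.cos(t),r*np.sin(t)
    else:
        b=a-np.pi/2; u,w=.104+.044-.022*np.cos(b)+.104*np.sin(b), .104*np.cos(b)+.022*np.sin(b)
    return B0*[1,1,0]+u*U+[0,0,w]
def st(l): s=env.sense(); print(l,round(s["t"],2),np.round(s["ee_pos"],3),round(s["gripper_width"],3),round(s["grasp_force"],1),np.round(s["wrist_force"],1))
E
python3 - <<'E'
from h import *
print(np.round(env.sense()["joint_positions"],2))
for az,dn in ((36,33),(40,35),(45,35),(45,45)):
  for r in (0,1):
    R=T(np.deg2rad(az),np.deg2rad(dn),r)
    for l,p in [("app",B0-.09*R[:,2])]+[(a,ball(a)+.015*R[:,2]) for a in (0,30,60,90,125)]:
        q=solver.inverse_kinematics(p,R); print(az,dn,r,l,None if q is None else np.round(q,2))
E
```

```text
[ 1.17  0.58 -0.08  1.78 -0.69  1.14  0.72]
36 33 0 app [ 2.17  1.49 -1.37  2.38  0.93  0.54  2.47]
36 33 0 0 [ 1.98  1.81 -1.37  2.36  1.57  0.64  1.94]
36 33 0 30 [ 1.84  1.51 -1.35  2.38  1.5   0.39  1.79]
36 33 0 60 [ 1.67  1.27 -1.3   2.36  1.62  0.17  1.48]
36 33 0 90 [ 1.52  1.27 -1.31  2.31  1.97  0.21  1.07]
36 33 0 125 [ 1.37  1.32 -1.32  2.23  2.13  0.29  0.88]
36 33 1 app [ 1.4   0.68 -0.36  2.41 -1.29  0.79  1.4 ]
36 33 1 0 [ 1.98  1.81 -1.37  2.36  1.57  0.64 -1.2 ]
36 33 1 30 [ 1.84  1.51 -1.35  2.38  1.5   0.39 -1.35]
36 33 1 60 [ 1.67  1.27 -1.3   2.36  1.62  0.17 -1.66]
36 33 1 90 [ 1.52  1.27 -1.31  2.31  1.97  0.21 -2.08]
36 33 1 125 [ 1.37  1.32 -1.32  2.23  2.13  0.29 -2.27]
40 35 0 app [ 2.11  1.41 -1.36  2.33  0.79  0.56  2.59]
40 35 0 0 [ 1.82  1.42 -1.18  2.34  1.15  0.27  2.24]
40 35 0 30 [ 1.82  1.48 -1.37  2.34  1.31  0.43  1.98]
40 35 0 60 [ 1.68  1.34 -1.37  2.32  1.31  0.32  1.83]
40 35 0 90 [ 1.52  1.27 -1.33  2.27  1.48  0.24  1.57]
40 35 0 125 [ 1.36  1.28 -1.31  2.19  1.74  0.24  1.26]
40 35 1 app [ 1.34  0.65 -0.34  2.37 -1.2   0.81  1.31]
40 35 1
[... 891 characters left out ...]
8  1.36 -1.37  2.14  1.37  0.33 -1.41]
45 45 0 app [ 1.94  1.13 -1.35  2.3   0.6   0.54  2.65]
45 45 0 0 [ 1.67  1.2  -1.16  2.31  0.98  0.29  2.29]
45 45 0 30 [ 1.69  1.27 -1.36  2.3   1.12  0.47  2.05]
45 45 0 60 [ 1.57  1.14 -1.36  2.26  0.99  0.39  2.04]
45 45 0 90 [ 1.44  1.15 -1.36  2.2   1.12  0.39  1.85]
45 45 0 125 [ 1.29  1.21 -1.36  2.12  1.28  0.43  1.66]
45 45 1 app [ 1.17  0.5  -0.3   2.34 -1.06  0.75  1.06]
45 45 1 0 [ 1.27  0.8  -0.64  2.33 -1.22  0.36  1.21]
45 45 1 30 [ 1.21  0.66 -0.65  2.32 -1.17  0.44  1.02]
45 45 1 60 [ 1.1   0.59 -0.65  2.28 -1.19  0.45  0.89]
45 45 1 90 [ 0.98  0.61 -0.65  2.22 -1.24  0.41  0.84]
45 45 1 125 [ 1.01  0.76 -0.86  2.13 -0.94  0.22  0.52]
```

```bash
python3 - <<'E'
from h import *
for az in (45,50,55,60):
  for dn in (25,30,35,40):
    R=T(np.deg2rad(az),np.deg2rad(dn),1)
    o=[]
    for a in (0,30,60,90,110,125,135):
        q=solver.inverse_kinematics(ball(a)+.015*R[:,2],R); o.append("None" if q is None else ("%.2f/%.2f/%.2f"%(q[1],q[4],q[5])))
    print(az,dn,*o)
E
```

```text
45 25 0.99/-1.29/0.72 0.93/-1.24/0.64 0.97/-1.20/0.48 1.16/-0.96/0.23 1.14/-1.19/0.22 1.55/1.36/0.28 1.56/1.42/0.26
45 30 1.00/-1.18/0.52 0.86/-1.26/0.59 0.89/-1.20/0.44 1.44/1.16/0.32 1.44/1.28/0.31 1.45/1.38/0.30 1.46/1.44/0.29
45 35 0.93/-1.22/0.47 0.79/-1.26/0.54 0.81/-1.16/0.41 1.34/1.17/0.33 1.34/1.27/0.33 1.36/1.37/0.33 1.38/1.43/0.33
45 40 0.86/-1.23/0.42 0.72/-1.23/0.49 0.74/-1.08/0.37 0.75/-1.18/0.33 0.76/-1.22/0.30 1.28/1.33/0.38 1.31/1.40/0.39
50 25 0.97/-1.19/0.80 0.85/-1.24/0.83 0.86/-1.21/0.70 0.98/-1.13/0.49 0.98/-1.20/0.47 1.01/-1.25/0.45 1.24/-0.66/0.21
50 30 0.91/-1.21/0.73 0.79/-1.24/0.77 0.79/-1.19/0.65 0.91/-1.09/0.45 0.91/-1.16/0.43 0.94/-1.20/0.40 0.97/-1.23/0.38
50 35 0.85/-1.21/0.66 0.72/-1.23/0.71 0.66/-1.27/0.71 0.73/-1.25/0.56 0.85/-1.07/0.39 0.88/-1.10/0.35 0.91/-1.12/0.33
50 40 0.79/-1.21/0.59 0.66/-1.21/0.66 0.60/-1.23/0.65 0.63/-1.28/0.59 0.65/-1.29/0.56 0.72/-1.22/0.45 0.75/-1.24/0.43
55 25 0.96/-1.09/0.86 0.85/-1.13/0.89 0.79/-1.20/0.87 0.81/-1.26/0.81 0.88/-1.21/0.69 0.90/-1.25/0.67 0.93/-1.27/0.65
55 30 0.90/-1.10/0.79 0.79/-1.13/0.83 0.73/-1.18/0.82 0.75/-1.24/0.76 0.77/-1.27/0.72 0.80/-1.29/0.68 0.87/-1.22/0.59
55 35 0.84/-1.10/0.72 0.73/-1.12/0.77 0.67/-1.16/0.76 0.69/-1.20/0.71 0.71/-1.23/0.67 0.75/-1.24/0.64 0.78/-1.25/0.61
55 40 0.79/-1.10/0.65 0.67/-1.10/0.71 0.61/-1.12/0.71 0.64/-1.15/0.66 0.66/-1.17/0.63 0.69/-1.18/0.60 0.72/-1.18/0.57
60 25 0.96/-1.00/0.91 0.85/-1.04/0.94 0.80/-1.10/0.93 0.82/-1.15/0.88 0.83/-1.18/0.84 0.86/-1.20/0.81 0.89/-1.21/0.79
60 30 0.90/-1.00/0.84 0.79/-1.03/0.88 0.74/-1.08/0.87 0.76/-1.13/0.82 0.78/-1.15/0.79 0.81/-1.17/0.76 0.84/-1.18/0.74
60 35 0.84/-1.00/0.77 0.73/-1.02/0.82 0.68/-1.05/0.82 0.70/-1.10/0.77 0.72/-1.11/0.74 0.75/-1.13/0.71 0.78/-1.13/0.69
60 40 0.79/-0.99/0.71 0.68/-1.00/0.76 0.63/-1.02/0.77 0.65/-1.05/0.73 0.67/-1.06/0.70 0.70/-1.07/0.67 0.73/-1.07/0.65
```

```bash
cat >> h.py <<'E'
def pose(a):
    f=min(a/60,1); R=T(np.deg2rad(45+6*f),np.deg2rad(38-7*f),1)
    return ball(a)+.005*R[:,2]+[0,0,.001],R
E
python3 - <<'E'
from h import *
s=env.sense(); p0=np.array(s["ee_pos"])
env.movel(p0+[-.02,.02,.1],rate=.25)
p,R=pose(0)
env.reach(p-.1*R[:,2],R); st("app"); print(np.round(env.sense()["joint_positions"],2))
env.movel(p-.03*R[:,2],rate=.12); env.movel(p,rate=.05); st("at")
effector.grasp(8); st("grasp")
if .018<env.sense()["gripper_width"]<.026:
    for a in (10,25,40,55,70,85):
        p,R=pose(a); env.movel(p,R,rate=.07); st(a)
p,d=viewer.read_camera("scene"); cv2.imwrite("pics/stand.png",cv2.resize(p[120:400,150:450,::-1],None,fx=2.1,fy=2.1))
E
```

```text
app 16.32 [ 0.368 -0.164  0.081] 0.092 0.0 [ 1.  -0.5  0.6]
[ 1.23  0.59 -0.27  2.32 -1.1   0.85  1.2 ]
at 17.81 [ 0.423 -0.108  0.02 ] 0.092 0.0 [-0.5  0.5  0.2]
grasp 18.88 [ 0.424 -0.107  0.02 ] 0.021 8.0 [ 0.1  0.3 -0.9]
10 19.29 [ 0.428 -0.105  0.038] 0.021 8.0 [ 0.5  0.9 -1. ]
25 19.84 [ 0.44  -0.098  0.062] 0.021 8.0 [ 0.7  0.5 -0.7]
40 20.39 [ 0.458 -0.089  0.082] 0.021 8.0 [ 0.  -0.4 -0.5]
55 20.94 [ 0.479 -0.077  0.096] 0.021 8.0 [ 0.   0.3 -0.4]
70 21.49 [ 0.502 -0.065  0.104] 0.021 8.0 [-1.1 -1.1  1.9]
85 22.04 [ 0.527 -0.052  0.104] 0.021 8.0 [ 1.1 -0.2  2.3]
```

View pics/stand.png

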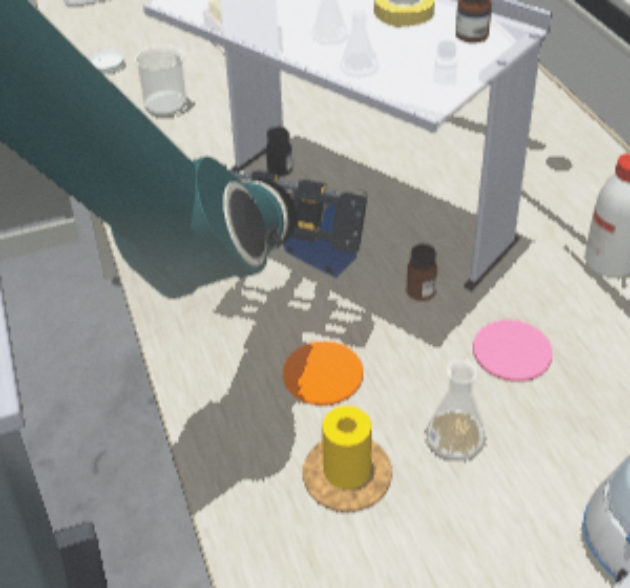

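The tray stands nearly on end under the hand at (325,250), and the reel is upright on the cork at (347,450). I continue the tip-over while watching forces.

```bash
python3 - <<'E'
from h import *
for a in (92,100,108,116,124,130):
    p,R=pose(a)
    try: env.movel(p+[0,0,.002],R,rate=.05)
    except env.PlanningError as e: print(a,e); break
    st(a)
    if np.linalg.norm(env.sense()["wrist_force"])>15: break
p,d=viewer.read_camera("scene"); cv2.imwrite("pics/tip.png",cv2.resize(p[170:320,220:400,::-1],None,fx=3.3,fy=3.3))
E
```

```text
92 22.5 [ 0.538 -0.045  0.105] 0.021 8.0 [-0.1 -0.5 -1.8]
100 22.95 [ 0.551 -0.039  0.107] 0.021 8.0 [ 0.5 -0.4 -2.8]
108 23.4 [ 0.564 -0.032  0.106] 0.021 8.0 [-0.5 -0.7 -0.7]
116 23.85 [ 0.577 -0.025  0.104] 0.021 8.0 [-0.7 -0.3 -0.3]
124 24.3 [ 0.59  -0.017  0.101] 0.021 8.0 [0.3 1.8 6.2]
130 24.68 [ 0.599 -0.012  0.097] 0.021 8.0 [-1.8 -0.2 10.2]
```

View pics/tip.png

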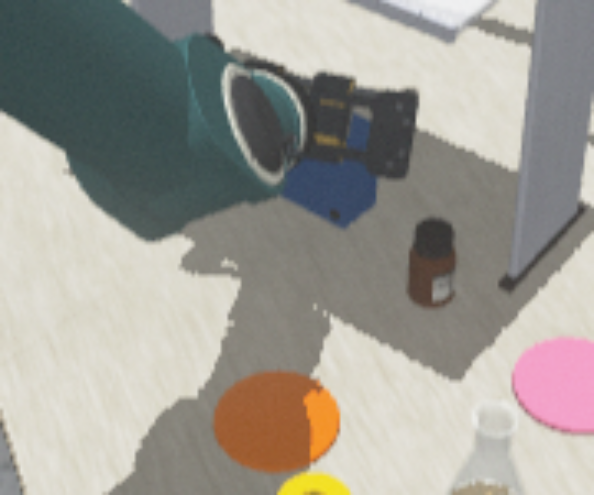

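```bash
python3 - <<'E'
from h import *
for c in ("scene","top"):
    p,P=cloud(c); hsv=cv2.cvtColor(p,cv2.COLOR_RGB2HSV); x,y,z=np.moveaxis(P,-1,0)
    m=(hsv[...,0]>100)&(hsv[...,0]<130)&(hsv[...,1]>110)&(abs(x-.56)<.12)&(abs(y+.03)<.12)&(z>-.02)&(z<.15)
    Q=P[m]; print(c,len(Q))
    if len(Q)>20:
        c0=Q.mean(0); w=np.linalg.svd(Q-c0)[2]; L=(Q-B0)@U; V=np.array([-U[1],U[0],0]); W=(Q-B0)@V
        print("normal",w[2],"rms",np.std((Q-c0)@w[2]),"z",Q[:,2].min(),Q[:,2].max(),"u",L.min(),L.max(),"v",W.min(),W.max())
        for zz in np.arange(0,.12,.015):
            k=(Q[:,2]>=zz)&(Q[:,2]<zz+.015)
            if k.sum()>2: print(round(zz,3),k.sum(),np.round([L[k].min(),np.median(L[k]),L[k].max(),W[k].min(),W[k].max()],3))
E
```

```text
scene 111
normal [-0.69874112 -0.70085402  0.14340325] rms 0.007966522751745706 z 0.006805176993283424 0.08168460162131486 u 0.16737991956357492 0.2092873753180847 v -0.04263321827585725 0.01987684588048673
0.0 7 [ 0.167  0.169  0.197 -0.041  0.017]
0.015 27 [ 0.168  0.17   0.206 -0.042  0.02 ]
0.03 35 [ 0.168  0.172  0.196 -0.04   0.014]
0.045 28 [ 0.17   0.173  0.19  -0.043  0.002]
0.06 4 [ 0.174  0.175  0.176 -0.04  -0.031]
0.075 10 [ 0.191  0.196  0.209 -0.039 -0.018]
top 123
normal [-0.93771425 -0.331388   -0.1042784 ] rms 0.006395496445783181 z 0.0012013821486205334 0.14186592287335031 u 0.11956002013092751 0.19849373952869215 v -0.01085893011123262 0.046095961249881356
0.0 12 [ 0.17   0.172  0.175 -0.011  0.04 ]
0.015 9 [ 0.171  0.173  0.198 -0.003  0.045]
0.03 26 [ 0.171  0.175  0.195 -0.003  0.046]
0.045 34 [0.172 0.175 0.19  0.001 0.046]
0.06 30 [0.173 0.176 0.18  0.004 0.045]
0.075 9 [0.174 0.176 0.179 0.014 0.043]
```

The depth points show the tray standing vertically at u≈0.17–0.21, because my extra lift carried it inward instead of tipping it. It is still under the board but too deep, so I'll set it back about 65 mm, still under the board, and tip it there.

```bash
cat >> h.py <<'E'
def fz(n=4):
    o=[]
    for _ in range(n): o.append(env.sense()["wrist_force"][2]); env.pause(.03)
    return np.mean(o)
def blue():
    V=np.array([-U[1],U[0],0])
    for c in ("scene","top"):
        p,P=cloud(c); hsv=cv2.cvtColor(p,cv2.COLOR_RGB2HSV); x,y,z=np.moveaxis(P,-1,0)
        m=(hsv[...,0]>100)&(hsv[...,0]<130)&(hsv[...,1]>110)&(abs(x-.56)<.16)&(abs(y+.03)<.13)&(z>-.02)&(z<.15)
        Q=P[m]; L=(Q-B0)@U; W=(Q-B0)@V
        for zz in np.arange(0,.12,.015):
            k=(Q[:,2]>=zz)&(Q[:,2]<zz+.015)
            if k.sum()>3: print(c,round(zz,3),k.sum(),np.round([L[k].min(),np.median(L[k]),L[k].max(),W[k].min(),W[k].max()],3))
E
python3 - <<'E'
from h import *
effector.grasp(6)
p=np.array(env.sense()["ee_pos"]); p[2]=.111
env.movel(p,rate=.06); st("up")
p=p-.065*U; env.movel(p,rate=.08); st("back"); print(fz())
while p[2]>.094:
    p[2]-=.0015; env.movel(p,rate=.02); f=fz()
    print(round(p[2],4),round(f,1))
    if f>.5: break
blue()
E
```

```text
up 25.48 [ 0.599 -0.013  0.111] 0.021 6.0 [ 0.3  0.5 -1.6]
back 26.43 [ 0.542 -0.042  0.111] 0.021 6.0 [-0.5  0.5 -1.4]
-1.600870553765703
0.1095 -1.8
0.108 -1.7
0.1065 -2.0
0.105 -1.6
0.1035 -1.5
0.102 -1.8
0.1005 -1.2
0.099 -1.4
0.0975 2.3
scene 0.075 28 [ 0.119  0.135  0.15  -0.036 -0.014]
top 0.0 20 [ 0.118  0.12   0.123 -0.01   0.044]
top 0.015 28 [ 0.117  0.119  0.151 -0.008  0.051]
top 0.03 31 [ 0.116  0.119  0.147 -0.001  0.049]
top 0.045 31 [0.115 0.118 0.145 0.003 0.05 ]
top 0.06 35 [ 0.114  0.118  0.151 -0.034  0.05 ]
top 0.075 148 [ 0.114  0.133  0.16  -0.033  0.048]
top 0.09 7 [ 0.111  0.128  0.142 -0.013  0.025]
top 0.105 10 [ 0.087  0.113  0.145 -0.026  0.022]
```

```bash
python3 - <<'E'
from h import *
p0=np.array(env.sense()["ee_pos"]); p0[2]=.0975
for b in (4,8,12,16,20,25,30,35,40):
    r=np.deg2rad(b); p=p0+U*(-.022*np.cos(r)+.104*np.sin(r)+.022)+[0,0,.104*np.cos(r)+.022*np.sin(r)-.104-.0005]
    try: env.movel(p,rate=.05)
    except env.PlanningError as e: print(b,e); break
    st(b)
    if np.linalg.norm(env.sense()["wrist_force"])>18: break
blue()
p,d=viewer.read_camera("scene"); cv2.imwrite("pics/tip2.png",cv2.resize(p[170:320,220:400,::-1],None,fx=3.3,fy=3.3))
E
```

```text
4 30.43 [ 0.548 -0.039  0.098] 0.021 6.0 [0.2 1.1 0.2]
8 30.73 [ 0.555 -0.035  0.099] 0.021 6.0 [ 0.5 -0.4 -1.1]
12 31.02 [ 0.561 -0.031  0.099] 0.021 6.0 [ 0.  -0.1 -0.7]
16 31.32 [ 0.568 -0.028  0.099] 0.021 6.0 [-1.3  0.1 -0.5]
20 31.62 [ 0.574 -0.024  0.098] 0.021 6.0 [ 0.3 -1.   0.8]
25 31.96 [ 0.582 -0.019  0.097] 0.021 6.0 [-3.2  0.5  3.8]
30 32.29 [ 0.59  -0.014  0.096] 0.021 6.0 [-2.   1.8  6.6]
35 32.62 [ 0.598 -0.01   0.092] 0.02 6.7 [-1.4  1.5  6.5]
40 32.96 [ 0.606 -0.005  0.091] 0.02 11.3 [-2.8  2.3 15.5]
scene 0.015 33 [ 0.157  0.165  0.203 -0.037  0.005]
scene 0.03 65 [ 0.162  0.168  0.207 -0.037  0.006]
scene 0.045 52 [ 0.166  0.172  0.201 -0.037  0.002]
scene 0.06 5 [ 0.173  0.177  0.206 -0.036 -0.031]
top 0.015 9 [0.163 0.166 0.173 0.008 0.049]
top 0.03 19 [ 0.166  0.17   0.194 -0.002  0.05 ]
top 0.045 41 [0.172 0.177 0.182 0.003 0.051]
top 0.06 29 [0.172 0.18  0.185 0.007 0.049]
```

View pics/tip2.png

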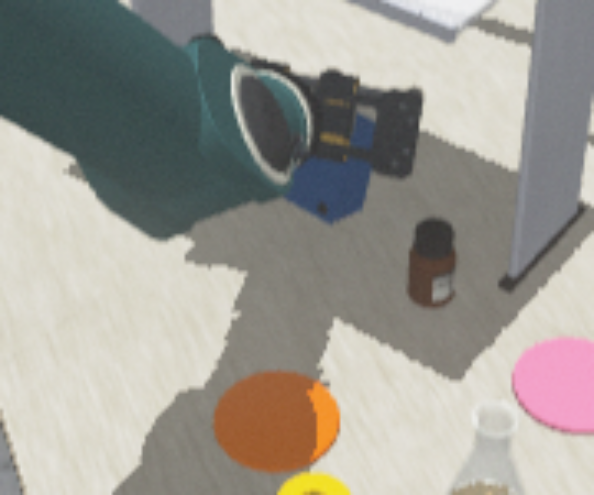

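The tray is only about 17° past upright. The ball slid up in the pads and the tray slid on the worktop, because floor friction is low and I was partly lifting it. I'll lift it, bring it back near the board's front edge, stand it down, release, then push it over at ball height without lifting.

```bash
python3 - <<'E'
from h import *
p=np.array(env.sense()["ee_pos"])
p[2]+=.008; env.movel(p,rate=.05); st("relieve"); effector.grasp(10)
p[2]+=.012; env.movel(p,rate=.05); st("up"); print(fz())
p=p-.072*U; env.movel(p,rate=.09); st("back"); print(fz()); blue()
z0=p[2]
while p[2]>z0-.03:
    p[2]-=.002; env.movel(p,rate=.03); f=fz(2)
    if f>.8: break
print(round(p[2],4),round(f,1)); st("down")
E
```

```text
relieve 33.52 [ 0.606 -0.006  0.098] 0.019 9.0 [-0.5  0.1 -2.9]
up 34.12 [ 0.606 -0.005  0.112] 0.019 12.3 [-0.7  0.5 -1.6]
-1.6243710242736074
back 35.21 [ 0.543 -0.038  0.111] 0.019 12.3 [ 0.1 -0.4 -1.8]
-1.5730158477824754
scene 0.045 7 [ 0.095  0.097  0.117 -0.038  0.009]
scene 0.06 28 [ 0.097  0.1    0.121 -0.038  0.007]
scene 0.075 9 [ 0.101  0.103  0.113 -0.038 -0.02 ]
scene 0.09 10 [ 0.113  0.125  0.147 -0.037 -0.016]
top 0.03 12 [ 0.093  0.097  0.1   -0.006  0.046]
top 0.045 16 [ 0.095  0.101  0.117 -0.003  0.049]
top 0.06 41 [0.1   0.104 0.129 0.003 0.049]
top 0.075 45 [0.103 0.108 0.128 0.006 0.049]
top 0.09 116 [ 0.11   0.126  0.156 -0.03   0.05 ]
top 0.105 37 [ 0.106  0.119  0.142 -0.019  0.049]
0.0911 5.0
down 38.61 [ 0.543 -0.038  0.092] 0.019 12.6 [ 0.5 -1.9  5.8]
```

```bash
python3 - <<'E'
from h import *
from scipy.spatial.transform import Rotation as Ro
s=env.sense(); p=np.array(s["ee_pos"]); R=np.array(s["tcp_rot"]); V=np.array([-U[1],U[0],0])
env.movel(p+[0,0,.009],rate=.06)
p=p-.035*U; env.movel(p+[0,0,.009],rate=.1); env.movel(p+[0,0,.001],rate=.05); st("down")
ut=(p-B0)@U; piv=p+(.102-ut)*U; piv[2]=0
for d in (6,12,18):
    Q=Ro.from_rotvec(np.deg2rad(d)*V).as_matrix()
    t=piv+Q@(p-piv)
    try: env.movel(t,Q@R,rate=.06)
    except env.PlanningError as e: print(d,e); break
    st(d)
    if np.linalg.norm(env.sense()["wrist_force"])>25: break
blue()
p,d=viewer.read_camera("scene"); cv2.imwrite("pics/tip3.png",cv2.resize(p[170:320,220:400,::-1],None,fx=3.3,fy=3.3))
E
```

```text
down 39.73 [ 0.513 -0.055  0.093] 0.019 12.4 [-0.2 -0.5 -1.7]
6 40.05 [ 0.521 -0.05   0.092] 0.019 15.2 [ 1.  -0.8  3.2]
12 40.36 [ 0.53  -0.046  0.089] 0.018 21.5 [ 3.2 -1.5  6.2]
18 40.67 [ 0.538 -0.042  0.086] 0.018 22.9 [ 4.1 -1.   7.6]
scene 0.015 11 [0.065 0.069 0.07  0.007 0.024]
scene 0.03 30 [ 0.069  0.075  0.079 -0.025  0.042]
scene 0.045 63 [ 0.075  0.082  0.127 -0.04   0.042]
scene 0.06 53 [ 0.089  0.095  0.134 -0.041  0.038]
scene 0.075 45 [ 0.095  0.1    0.116 -0.04   0.027]
top 0.015 18 [ 0.067  0.072  0.077 -0.039  0.041]
top 0.03 21 [ 0.07   0.077  0.101 -0.039  0.044]
top 0.045 14 [ 0.083  0.088  0.107 -0.01   0.046]
top 0.06 32 [ 0.087  0.134  0.143 -0.005  0.047]
top 0.075 37 [ 0.098  0.122  0.139 -0.004  0.047]
```

View pics/tip3.png

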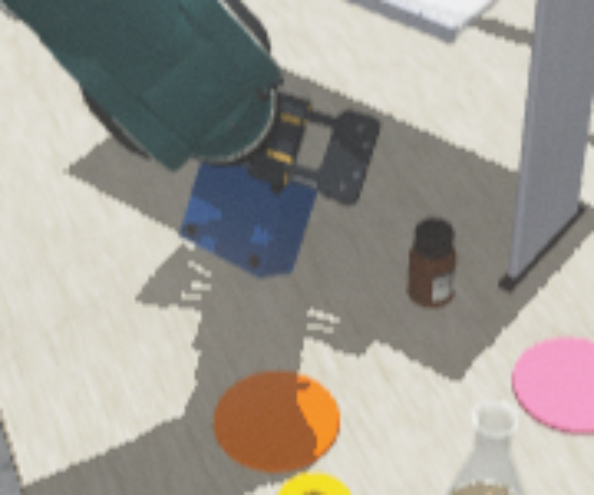

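The tray is now tilted about 28° past upright, with its underside visible at (250,220). I carry it past its balance point, then release.

```bash
python3 - <<'E'
from h import *
from scipy.spatial.transform import Rotation as Ro
s=env.sense(); p=np.array(s["ee_pos"]); R=np.array(s["tcp_rot"]); V=np.array([-U[1],U[0],0])
piv=p+(.102-(p-B0)@U)*U; piv[2]=0
for d in (8,16):
    t=piv+Ro.from_rotvec(np.deg2rad(d)*V).as_matrix()@(p-piv)+[0,0,.001]
    try: env.movel(t,Ro.from_rotvec(np.deg2rad(d*.4)*V).as_matrix()@R,rate=.06)
    except env.PlanningError as e: print(d,e); env.movel(t,rate=.06)
    st(d)
blue()
E
```

```text
8 41.17 [ 0.548 -0.037  0.082] 0.018 21.2 [ 2.4 -0.6  9.3]
16 41.54 [ 0.558 -0.032  0.075] 0.018 22.9 [ 5.   0.5 12.1]
scene 0.03 23 [ 0.074  0.08   0.134 -0.04   0.014]
scene 0.045 23 [ 0.097  0.104  0.151 -0.041  0.037]
scene 0.06 176 [ 0.1    0.114  0.151 -0.04   0.043]
scene 0.075 94 [ 0.114  0.123  0.136 -0.041  0.042]
top 0.015 9 [ 0.077  0.079  0.094 -0.025  0.043]
top 0.03 133 [ 0.075  0.084  0.111 -0.04   0.044]
top 0.045 61 [ 0.086  0.098  0.126 -0.04   0.046]
top 0.06 22 [ 0.099  0.116  0.152 -0.007  0.047]
top 0.075 4 [0.123 0.126 0.135 0.044 0.047]
```

```bash
python3 - <<'E'
from h import *
effector.release(); st("rel")
R=np.array(env.sense()["tcp_rot"]); p=np.array(env.sense()["ee_pos"])
env.movel(p-.07*R[:,2],rate=.2); p=np.array(env.sense()["ee_pos"]); env.movel(p-.1*U+[0,0,-.0],rate=.25); st("out")
blue()
p,d=viewer.read_camera("scene"); cv2.imwrite("pics/rel.png",cv2.resize(p[120:400,150:450,::-1],None,fx=2.1,fy=2.1))
E
```

```text
rel 42.79 [ 0.558 -0.032  0.075] 0.092 0.2 [0.4 0.4 0.3]
out 43.84 [ 0.449 -0.115  0.13 ] 0.092 0.0 [ 0.4 -0.8  0.2]
top 0.0 29 [ 0.094  0.104  0.151 -0.031  0.061]
top 0.015 49 [ 0.094  0.104  0.162 -0.03   0.065]
top 0.03 471 [ 0.093  0.136  0.187 -0.033  0.065]
top 0.045 126 [ 0.095  0.14   0.183 -0.027  0.06 ]
```

View pics/rel.png

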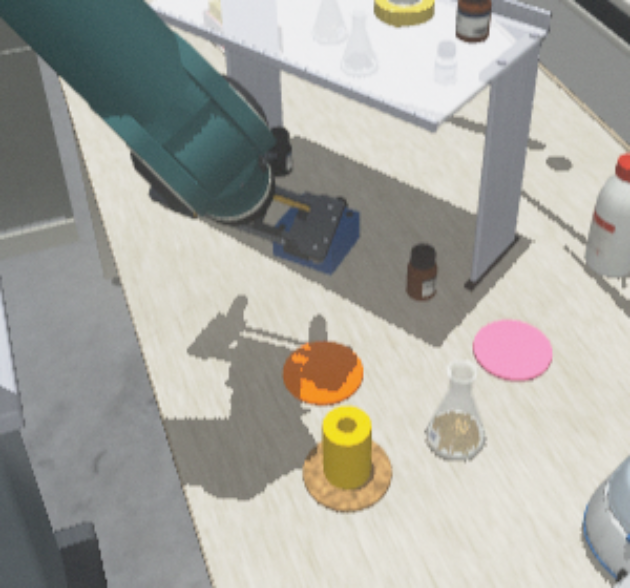

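The tray lies upside down at (320,235) and the reel is upright on the cork at (347,450). I clear the arm and verify.

```bash
python3 - <<'E'
from h import *
p=np.array(env.sense()["ee_pos"]); env.movel(p+[-.04,-.07,.1],rate=.25); st("clear")
X=np.array([.856,.517,0]);Y=np.array([-.517,.856,0]);C=np.array([.581,-.008,0])
for c in ("scene","top"):
    p,P=cloud(c); hsv=cv2.cvtColor(p,cv2.COLOR_RGB2HSV); x,y,z=np.moveaxis(P,-1,0)
    m=(hsv[...,0]>100)&(hsv[...,0]<130)&(hsv[...,1]>90)&(abs(x-.56)<.12)&(abs(y+.03)<.12)&(z>.036)&(z<.06)
    Q=P[m]; 
    if len(Q)<10: print(c,len(Q)); continue
    w=np.linalg.svd(Q-Q.mean(0),full_matrices=False)[2]; b=cv2.minAreaRect(Q[:,:2].astype(np.float32))
    print(c,len(Q),"n",np.round(w[2],3),"z",np.median(Q[:,2]),b,"xs",((Q-C)@X).min(),((Q-C)@X).max(),"ys",((Q-C)@Y).min(),((Q-C)@Y).max())
    for n in ("tray_knob","amber_bottle","dark_bottle","flask","reel"): print(n,[(np.round(q["at"],3).tolist(),round(q["score"],2)) for q in tip_of(c,n)[:1]])
E
```

```text
clear 44.65 [ 0.41  -0.184  0.229] 0.092 0.0 [ 0.9  0.2 -0.6]
scene 300 n [-0.008  0.015 -1.   ] z 0.04230982089769214 ((0.543114185333252, -0.041825518012046814), (0.08239784091711044, 0.062091581523418427), 40.25114822387695) xs -0.0954078069507678 -0.005113175282913715 ys -0.04384308677978508 0.01960800986850961
tray_knob [([0.583, 0.012, 0.028], 0.63)]
amber_bottle [([0.632, -0.158, 0.0], 0.71)]
dark_bottle [([0.543, 0.141, 0.002], 0.58)]
flask [([0.573, -0.364, 0.002], 0.65)]
reel [([0.448, -0.361, 0.002], 0.73)]
top 583 n [-0. -0. -1.] z 0.04248951471093454 ((0.5365267395973206, -0.02931923046708107), (0.08273039758205414, 0.08545266836881638), 42.88865661621094) xs -0.09475395345558267 -0.0010027011526001436 ys -0.04301338892146168 0.051329732190732454
tray_knob [([0.589, 0.01, 0.026], 0.73)]
amber_bottle [([0.628, -0.154, 0.002], 0.61)]
dark_bottle []
flask [([0.57, -0.365, -0.002], 0.63)]
reel []
```

The tray is flat (normal vertical, top at about 43 mm) and under the board, with its front 15 mm or more behind the board's front edge. Bottles and flask are unmoved.

```bash
python3 -c "
from station import workorder; print(workorder.finish_job())"
```

```text
the job is handed in; nothing more can be done
None
```

I handed the job in at about 45 s: the reel stands upright in the middle of the cork pad, and the empty tray rests upside down and flat on its rim, its whole body under the low shelf; while I turned it, it stuck out of the front edge by an estimated 12 mm or so, less than at the start. The bottles and flask are where they were; I did not re-measure the beaker after the first look, but the arm did not work near it.

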